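# Lock the drying gun on

## Task

Set the lantern workshop's drying gun running hands-free: squeeze its trigger fully down, press the lock button on its side fully in while the trigger is down, and ease the trigger up with the button still held in, so that the lock catches and the trigger stays on after you let go. Do not force it (stay below 40 N), and leave the other things on the table where they are.

Things in the scene. Friction and masses are not known exactly. Their poses are not given: they have to be found in the camera images.
- dryer: grey pistol-shaped drying gun standing nose up in a bench holder bolted to the table (it cannot move). Origin: centre of the holder's underside, on the table; z up. Holder plate 130 x 130 x 12 mm. The handle is level, runs along the gun's -x from the barrel to x = -197 mm, is 46 mm wide and its top is at z = 78 mm. The trigger is on the handle's upper face
- nozzle_top (a point): top of the gun's nozzle, at gun x = y = 0, z = 200 mm. Round upright barrel below it: radius 33 mm (40 mm at the collar below z = 34 mm) up to z = 148 mm, then a steel nozzle of radius 18 mm
- cheek_top (a point): centre of the top of the fixed grey cheek that stands along the trigger's +y side: gun x -108 to -62, y 8 to 20 mm, top at z = 122 mm. The lock button sticks out of its outer (+y) face. Nothing stands on the trigger's open -y side. Trigger and button form one unit whose height in the gun was set by hand: somewhere within 5 mm up or down of the heights below, to be felt or seen
- trigger (a joint): black block on the handle at gun x -105 to -65, y -22 to 6 mm; its flat top at z = 96 (+-5) mm at rest. Value: pressed straight down, m: 0 at rest, 0.010 at its stop; spring 3 N at rest, 8 N at the stop. Locked on, it rests at about 0.0055. Pressing it deeper than 0.0085 with the button free undoes the lock
- lock_button (a joint): black block; flat outer face 22 (x) by 20 mm (z) centred at gun x = -85, y = 32, z = 103 (+-5) mm. Value: pressed in towards -y, m: 0 to 0.0085 at its stop, spring 1.5 to 5 N. Blocked at 0.001 unless the trigger is beyond 0.0085. Held in beyond 0.0065 while the trigger rises to about 0.0055, it hooks the trigger and stays at about 0.0065; let go sooner it springs out
- paste_tub: white open tub, radius 50, height 75 mm, beside the gun (bystander); origin under its centre
- tape_roll: pale ring-shaped roll of tape lying flat, radius 45, height 24 mm, beside the gun's handle (bystander); origin under its centre
- paint_jar: small glass jar with black lid, radius 26, height 60 mm, beside the gun (bystander); origin under its centre
- paste_brush: 200 mm brush lying on the table (bystander)
- red_can: red can, radius 30, height 110 mm (bystander); origin under its centre
- bamboo_bundle: flat bundle of 300 mm bamboo strips, 45 mm wide, 5 mm high (bystander); origin under its centre
- ruler: 300 mm steel ruler, 28 mm wide, 4 mm thick, lying flat (bystander); origin under its centre

How it is judged (in metres and radians):
On the way:
1. the trigger is squeezed down by more than 8 mm (value of joint trigger above 0.008 m), for 0.05 s.
At the end, for the whole second after the job is handed in: The trigger stays held down by its lock, 4.5 to 6.8 mm below rest, and the lock button stays in by more than 5 mm, with nothing touching them (value of joint trigger between 0.0045 and 0.0068 m and value of joint lock_button above 0.005 m).
It fails at once if the fingers press with more than 40 N (contact force between the fingers and anything else above 40 N).
It fails at once if a bystander is moved by more than 30 mm (distance of any of paste_tub, tape_roll, paint_jar, paste_brush, red_can, bamboo_bundle, ruler from where it was at the start of the episode above 0.03 m).
It also fails if it takes over 34 s, if anything falls off the work surface, if the arm or the gripper's body presses on something with over 40 N, if the wrist force passes 120 N, or if a joint passes its speed limit or range.

## Robot

A 6-joint arm with a two-finger parallel gripper is mounted at the origin on the work surface. World frame = base frame: x ahead of the robot, y to its left, z up, the work surface at z = 0. Lengths are in m, angles in degrees, forces in N, time in s.
With the tool pointing down it reaches from about 0.35 to 0.875 m from the base axis. Payload 4.2 kg.
Tool frame: the origin (TCP) lies on the centre line of the jaws, within the pads' length; the fingertips stand 19 mm ahead of it and the grasp point (between the pads) is the TCP; x points along the fingers, y is the direction in which the jaws open and shut, and the axes are right-handed (so a half turn about x gives the same grasp; the last joint's range is limited). The gripper opens to 87 mm and grips with 3 to 60 N. Pads are 19 mm wide; open, the fingers measure 117 mm over their backs; the gripper's body (75 mm by 190 mm) begins 51 mm behind the grasp point.
Start: joints at [-55.084, 22.042, 0.453, 0, -68.411, -14.817], TCP at [0.215, -0.587, 0.242] pointing down, gripper open.
Joint ranges: [-179.83, 179.83], [-69.29, 118.12], [-61.27, 80.66], [-181.25, 117.63], [-171.15, -9.14], [-177.46, 177.46]. Speed limits (degrees/s): [159.86, 159.86, 180, 180, 180, 180].

## Interface

Orientations are given as a 3x3 rotation matrix whose columns are the frame's x, y, z axes.
In Python, from station import * gives the robot as it stands.
- The arm moves only by the shell command python3 -m creep 'ROWS'. ROWS is JSON, a list of rows, each a list of 5 numbers: the opening, from 0 (shut) to 1 (fully open), then the shift along the world's x, y, z in mm, then the turn about the world's z in rad. In form: [[jaw, x, y, z, turn], ...]. A call has exactly 8 rows; each row is the pose to reach, as a shift and turn from the pose measured when the call began; what a row does not reach only later rows make up. A row lasts 1/10 s, in which the tool goes at most 50 mm and 8.59 degrees, less where a joint would pass 70% of its speed; a pose out of reach is approached as far as the arm can. A call with a gripper value outside its range is refused whole. The fingers move at their own pace and stop on an object; the grip force is fixed at half the most. Time passes only in rows, so rows that repeat a pose let the fingers close, or fill a call up. It gives the time, the measured TCP pose, the force and the opening at its end, in the units of the state.
- sense(): the state, without advancing time (a new reading comes with each control period).
- capture(name): name is "side" or "top"; returns a dict with "image" (400x640x3 uint8, blue, green, red), "z_map" (400x640 float32, m along the optical axis (not along the pixel's ray), 0 where there is no reading), "mtx" (3x3 intrinsics, pixels), "eye" and "attitude" of the camera in the world. Camera axes: x right, y up, looking along -z (the intrinsics and any distortion apply to the point x, -y, -z); pixel columns grow to the right and rows downward; lengths in m; the calibration is good to about 2 mm. A picture is of the moment at which its call begins.
- finish_job(): hands the job in, once; it reports no verdict.
Trained networks look in a picture, given as the dict that the camera call returned (one of the last four; its "shot" number tells which), for a name from the list of things; names that differ only in an ending like _2 or _b are one class to them, and where a whole thing is asked for, a point or a joint stands for the part that bears it (a point fixed in the world has none). Each returns a list of dicts, best first, with "confidence" (0 to 1); they miss things now and then, are a little off and sometimes report something else, mostly with a low value. They report only what shows in the picture. A call takes as long as a camera call.
- look_for(picture, thing): "box" ([left, top, right, bottom] in pixels, round what is visible of it).
- mark_of(picture, thing): "centre" ([column, row] in pixels: a listed point, or the origin of a listed thing).
The state is a dict: "time_s": time; "joints": joint angles; "joint_velocities": joint speeds; "effort": joint torques, N m; "tcp_pos": TCP position; "ee_rot": TCP orientation; "wrist_force": force on the tool from outside, world axes, zero at the start; "moment": the same for the moment, N m; "gripper_width": opening from 0.0 (shut) to 1.0 (fully open).
Only numpy, scipy, OpenCV 4.12 (cv2) and the standard library are available. Lean on these libraries where they do the work, as an engineer would, in place of code of your own. Each camera call takes 0.05 s, during which the arm holds its last target.

## Working session

There is one attempt and no reset: what is moved stays moved. The work goes in short steps, Python scripts to look and compute and a shell command to move; the robot and the scene stay as the last step left them, time stands still between calls to the robot, and variables do not carry over. Pictures are saved under pics/ and viewed, and the job is handed in when it is done.

```bash
mkdir -p pics; ls; cat > h.py <<'E'
import numpy as np,cv2
from station import *
def uv2w(c,u,v,z=None):
    K=np.array(c["mtx"]);
    if z is None: z=c["z_map"][int(round(v)),int(round(u))]
    p=np.array([(u-K[0,2])/K[0,0]*z,-(v-K[1,2])/K[1,1]*z,-z])
    return np.array(c["attitude"])@p+np.array(c["eye"])
def cloud(c):
    K=np.array(c["mtx"]);z=c["z_map"];v,u=np.mgrid[0:400,0:640]
    p=np.stack([(u-K[0,2])/K[0,0]*z,-(v-K[1,2])/K[1,1]*z,-z],-1)
    return p@np.array(c["attitude"]).T+np.array(c["eye"])
def w2uv(c,P):
    K=np.array(c["mtx"]);p=np.array(c["attitude"]).T@(np.array(P)-np.array(c["eye"]))
    return K[0,2]+K[0,0]*p[0]/-p[2],K[1,2]+K[1,1]*p[1]/p[2]
E
python3 - <<'E'
from h import *
s=sense();print(s)
for n in("top","side"):
    c=capture(n);cv2.imwrite(f"pics/{n}1.png",c["image"]);print(n,c["eye"],np.round(c["attitude"],3).tolist(),c["mtx"],[k for k in c])
    for t in("nozzle_top","cheek_top","trigger","lock_button","dryer","paste_tub","tape_roll","paint_jar","red_can"):
        for m in mark_of(c,t)[:1]:
            u,v=m["centre"];print(t,np.round(m["centre"],1),round(m["confidence"],2),np.round(uv2w(c,u,v),4))
E
```

```text
pics
{'time_s': 0.0, 'joints': array([-5.50852286e+01,  2.20902485e+01,  3.80757033e-01, -2.80065831e-02,
       -6.84115598e+01, -1.48169556e+01]), 'joint_velocities': array([ 0.06136587,  0.02943042, -0.01982886, -0.11257246,  0.02262598,
        0.00723526]), 'effort': array([ 6.16571979e-04, -3.90663886e+01,  1.87409502e+01,  4.22018319e+00,
        1.10230819e-02, -1.87949158e-04]), 'tcp_pos': array([ 0.21459459, -0.5864131 ,  0.24047419]), 'ee_rot': array([[-8.36512977e-04, -3.43453636e-01,  9.39169261e-01],
       [ 1.99256984e-03,  9.39167152e-01,  3.43454640e-01],
       [-9.99997665e-01,  2.15866461e-03, -1.01270154e-04]]), 'wrist_force': array([-0.19618902, -0.10545465, -0.20505963]), 'moment': array([ 0.01975055, -0.04249331, -0.08143781]), 'gripper_width': 1.0000794730602864}
top [0.35752452 0.00750038 1.54666936] [[0.023, 0.991, -0.136], [-1.0, 0.025, 0.018], [0.022, 0.135, 0.991]] [[503.95816742   0.         317.46868789]
 [  0.         503.95816742 199.53886149]
 [  0.           0.           1.        ]] ['image', 'z_map', 'mtx', 'eye', 'attitude', 'shot']
nozzle_top [259.  159.1] 0.88 [0.649  0.1443 0.1984]
cheek_top [256.4 191.6] 0.84 [0.5712 0.1561 0.1199]Traceback (most recent call last):
  File "<stdin>", line 6, in <module>
ValueError: it knows: bamboo_bundle, cheek_top, dryer, nozzle_top, paint_jar, paste_brush, paste_tub, red_can, ruler, tape_roll
```

```bash
python3 - <<'E'
from h import *
for n in("top","side"):
    c=capture(n);cv2.imwrite(f"pics/{n}1.png",c["image"]);np.savez(f"{n}1.npz",**{k:v for k,v in c.items()});print(n,c["eye"])
    for t in("nozzle_top","cheek_top","dryer","paste_tub","tape_roll","paint_jar","red_can","paste_brush","bamboo_bundle","ruler"):
        for m in mark_of(c,t)[:1]:
            u,v=m["centre"];print(t,np.round(m["centre"],1),round(m["confidence"],2),np.round(uv2w(c,u,v),4))
E
```

```text
top [0.35752452 0.00750038 1.54666936]
nozzle_top [256.4 156.1] 0.95 [0.6563 0.1513 0.2025]
cheek_top [256.7 189.6] 0.82 [0.5764 0.1551 0.1234]
dryer [260.7 168.8] 0.72 [0.6321 0.1436 0.1485]
paste_tub [310.6 160. ] 0.56 [0.6911 0.0033 0.0107]
tape_roll [297.1 210.8] 0.85 [0.532  0.0409 0.0037]
paint_jar [221.  167.7] 0.59 [0.6505 0.2715 0.0556]
red_can [149.9 201.3] 0.67 [0.5386 0.4639 0.0957]
paste_brush [159.9 248.6] 0.67 [0.4058 0.4475 0.0226]
bamboo_bundle [463.4 192.7] 0.98 [ 0.6011 -0.4739  0.0078]
ruler [415.8 272.9] 0.58 [ 0.351  -0.3245  0.0074]
side [-0.22852244 -0.73561811  1.12021258]
cheek_top [303.6 172.7] 0.86 [ 0.159  -0.3063  0.6421]
dryer [318.8 189.2] 0.68 [ 0.1733 -0.3311  0.6075]
paste_tub [351.1 202.3] 0.43 [ 0.2163 -0.3764  0.574 ]
tape_roll [319.6 214.8] 0.72 [ 5.467e-01  4.210e-02 -2.000e-04]
red_can [226.4 183.8] 0.16 [ 0.1334 -0.0564  0.4784]
paste_brush [223.7 181.9] 0.44 [ 0.1304 -0.0507  0.4828]
ruler [355.8 307.6] 0.84 [ 0.3361 -0.3253  0.0013]
```

```bash
python3 - <<'E'
import cv2
for n in("top","side"):
    i=cv2.imread(f"pics/{n}1.png");print(i.shape)
i=cv2.imread("pics/top1.png");cv2.imwrite("pics/top1z.png",cv2.resize(i[120:280,170:350],None,fx=4,fy=4)[:600])
E
```

```text
(400, 640, 3)
(400, 640, 3)
```

View pics/top1.png

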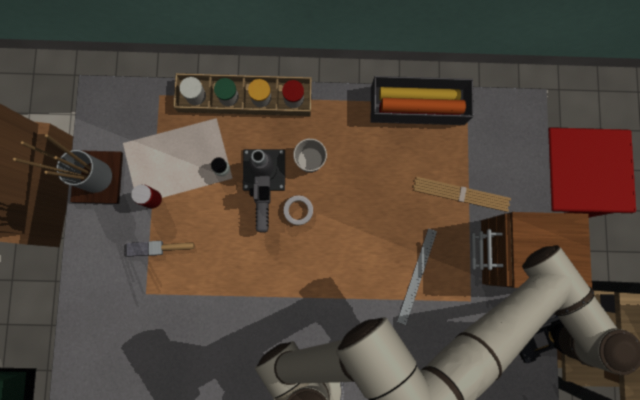

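View pics/side1.png

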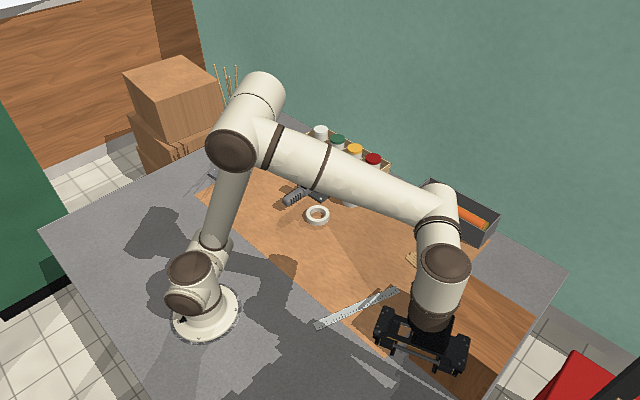

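View pics/top1z.png

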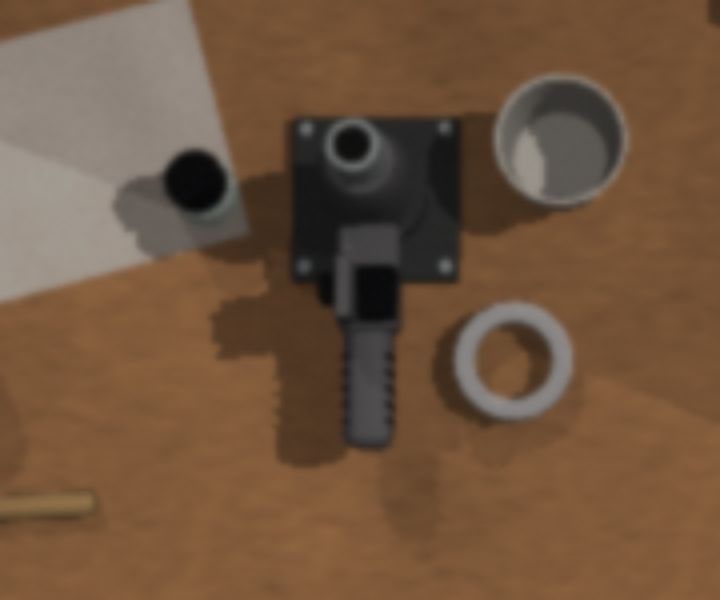

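The top view shows the gun with its nozzle at about (258,157), the cheek and trigger at about (262,190), and the handle running down the image (world -x) to (262,230). The button is on the left (world +y). In the side view the arm hides the gun. Next I'll fit the gun's pose from the depth.

```bash
python3 - <<'E'
from h import *
c=dict(np.load("top1.npz"));P=cloud(c)
sub=P[130:245,225:300].reshape(-1,3)
def rect(m,n):
    q=sub[m]; r=cv2.minAreaRect((q[:,:2]*1000).astype(np.float32));print(n,len(q),np.round(r[0],1),np.round(r[1],1),round(r[2],2),"z",np.round(np.median(q[:,2]),4))
x,y,z=sub.T
near=(abs(y-0.145)<0.09)
rect((z>.008)&(z<.018)&near&(x>.57),"plate")
h=(z>.06)&(z<.083)&(x<.55)&near;rect(h,"handle")
q=sub[h];a=np.polyfit(q[:,0],q[:,1],1);print("handle line",a,q[:,0].min(),q[:,0].max())
rect((z>.192)&near,"nozzle");rect((z>.115)&(z<.128)&near&(x<.615),"cheek")
# height map around the trigger
for v in range(176,205):
    print(v,' '.join(f"{int(P[v,u,2]*1000):4d}" for u in range(246,274)))
print(P[190,256],P[190,266])
E
```

```text
plate 814 [676.1 146.3] [212.  176.6] 0.07 z 0.0123
handle 372 [506.1 143.7] [87.6 38.3] 1.28 z 0.0735
handle line [0.03893372 0.12361302] 0.4622786001221962 0.5497353484757037
nozzle 131 [658.2 147.1] [32.7 33.1] 4.66 z 0.201
cheek 84 [571.4 164.4] [43.8 20.7] 1.75 z 0.1202
176    5    9   11   15   13   17   14   31   29   72   74   73   75   76   72   80   80   82   78   71   75   76   77   71   34   35   33   29
177   13   12   12   12    9   15   18    9   68   75   78   80   80   74   86   81   84   80   72   77   78   79   77   76   30   29   24   14
178   12    9   10   15   14   10   14   15   71   73   79   77   86   83   79   77   83   75   76   79   78   84   75   78   30   31   17   11
179   10   20    9   10   15   10    9   11   67   80   78   85   82   75   76   76   79   88   83   78   77   81   76   75   52   13    8   17
180    6   15   12   12   12   13    7    8   72   79   83   81   87   78   77   78   78   79   79   80   76   81   77   73   48   10   15    9
181   12    8   12    9   14   18   16   15   70   82   76   80   77   75   78   81   74   79   78   77 
[... 2721 characters left out ...]
  75   80   74   79   79   79   83    0   -2    2   -1
201    5    0    2    3    0    0    0    2   72   78   81   81   78 1546   76   80   73   77   80   74   77   78   83   71    7    6    5    1
202    3    9    4   -1    4   -1    0    1    5   75   77   74   77   74   77   74   75   71   80   83   77   71   76   59    4    0    5    0
203    2   -4    3    6    0    3    0    0    2   -3   61   72   75   76   76   79   78   75   79   81   67   74   56   50    4    0   -5    3
204   -2   -3    0    7 1546    3    0   -4    0    1   68   65   71   74   76   72   79   74   71   78   71   66   56   -6   -6    1    4    5
[0.57495818 0.15687799 0.12500344] [0.57978647 0.13073656 0.09835031]
```

```bash
python3 - <<'E'
from h import *
from scipy.optimize import least_squares
c=dict(np.load("top1.npz"));P=cloud(c)
W=lambda u,v,z:None
def atz(u,v,z):
    d=uv2w(c,u,v,1.0)-c["eye"];return c["eye"]+d*(z-c["eye"][2])/d[2]
lab=P[...,2]
def cen(r,lo,hi,z):
    v0,v1,u0,u1=r;m=(lab[v0:v1,u0:u1]>lo)&(lab[v0:v1,u0:u1]<hi);vs,us=np.nonzero(m)
    Q=np.array([atz(u+u0,v+v0,z) for u,v in zip(us,vs)]);print(len(Q),Q.mean(0).round(4),Q.min(0).round(4),Q.max(0).round(4),"z",np.median(P[v0:v1,u0:u1,2][m]).round(4),P[v0:v1,u0:u1,2][m].mean().round(4));return Q
print("noz");cen((140,175,245,275),.19,.22,.2)
print("trig");cen((186,200,258,270),.088,.108,.097)
print("butt");cen((188,197,250,253),.1,.13,.115)
print("cheek");cen((184,200,254,258),.108,.135,.122)
print("handle");Q=cen((203,240,250,278),.065,.09,.078)
# handle center line: per-row midpoints
xs=[];ys=[]
for v in range(203,228):
    us=np.nonzero((lab[v,250:278]>.055)&(lab[v,250:278]<.095))[0]+250
    a,b=atz(us.min()-.5,v,.07),atz(us.max()+.5,v,.07);xs.append((a[0]+b[0])/2);ys.append((a[1]+b[1])/2)
print(np.polyfit(xs,ys,1),np.mean(xs),np.mean(ys))
p=np.polyfit([.5],[.1],0)
# plate edges
for v in (160,165,170,175,182,186):
    us=np.nonzero((lab[v,230:300]>.006))[0]+230;print(v,us.min(),us.max(),atz(us.min()-.5,v,.012).round(4),atz(us.max()+.5,v,.012).round(4))
E
```

```text
noz
131 [0.6578 0.1481 0.2   ] [0.6405 0.1309 0.2   ] [0.6741 0.1638 0.2   ] z 0.201 0.2008
trig
151 [0.5726 0.1392 0.097 ] [0.553  0.1242 0.097 ] [0.5919 0.1545 0.097 ] z 0.0975 0.0975
butt
22 [0.5715 0.1722 0.115 ] [0.5616 0.1688 0.115 ] [0.582  0.1753 0.115 ] z 0.1156 0.1157
cheek
64 [0.5711 0.1584 0.122 ] [0.5494 0.1533 0.122 ] [0.5928 0.1636 0.122 ] z 0.1212 0.1218
handle
343 [0.5035 0.143  0.078 ] [0.4616 0.1237 0.078 ] [0.5444 0.1621 0.078 ] z 0.0735 0.0732
[0.01725546 0.1341953 ] 0.5095627353310195 0.1429880355166352
160 243 299 [0.6851 0.2141 0.012 ] [0.6899 0.0377 0.012 ]
165 232 299 [0.6684 0.2473 0.012 ] [0.6741 0.0373 0.012 ]
170 237 285 [0.6531 0.2312 0.012 ] [0.6572 0.0802 0.012 ]
175 243 299 [0.6379 0.2121 0.012 ] [0.6426 0.0364 0.012 ]
182 243 290 [0.6161 0.2112 0.012 ] [0.62   0.0636 0.012 ]
186 243 284 [0.6036 0.2106 0.012 ] [0.607  0.0817 0.012 ]
```

The gun's yaw comes out at about 0.02 rad, with the trigger centre near (0.572, 0.139) and its top at about 0.0975. The button's top is about 0.1155, so the unit sits 1–2 mm high. I'll put one finger over the trigger and the other outside the button.

```bash
python3 -m creep '[[0.39,20,42,5,-0.05],[0.39,41,86,10,-0.1],[0.39,62,130,20,-0.15],[0.39,83,174,20,-0.2],[0.39,104,218,20,-0.25],[0.39,125,262,20,-0.3],[0.39,146,306,20,-0.33],[0.39,167,350,20,-0.33]]'
```

```text
time_s: 2.05
tcp_pos: [0.3823, -0.2351, 0.262]
ee_rot: [[0.001, -0.02, 1.0], [-0.0, 1.0, 0.02], [-1.0, -0.0, 0.001]]
wrist_force: [1.7, -0.1, 0.0]
gripper_width: 0.409
```

```bash
python3 -m creep '[[0.39,20,42,0,0],[0.39,41,86,0,0],[0.39,62,130,0,0],[0.39,83,174,0,0],[0.39,104,218,0,0],[0.39,125,262,0,0],[0.39,146,306,0,0],[0.39,167,348,0,0]]'; python3 -c "
from h import *
s=sense();print(s['tcp_pos'],s['wrist_force'],s['gripper_width'],(np.array([.572,.1655,.15])-s['tcp_pos'])*1000)"
```

```text
time_s: 2.85
tcp_pos: [0.5498, 0.1151, 0.2623]
ee_rot: [[0.002, -0.021, 1.0], [-0.0, 1.0, 0.021], [-1.0, -0.0, 0.002]]
wrist_force: [1.1, -0.5, 0.6]
gripper_width: 0.392
[0.54981841 0.11505834 0.26232033] [ 1.06795537 -0.53240594  0.55724115] 0.3920733035192487 [  22.18158938   50.44166278 -112.3203259 ]
```

```bash
python3 -m creep '[[0.39,12,25,0,0],[0.39,22,50,0,0],[0.39,22,50,-30,0],[0.39,22,50,-60,0],[0.39,22,50,-85,0],[0.39,22,50,-105,0],[0.39,22,50,-110,0],[0.39,22,50,-110,0]]'; python3 - <<'E'
from h import *
s=sense();print(s['tcp_pos'],s['wrist_force'],s['gripper_width'])
for n in("top","side"):
    c=capture(n);np.savez(f"{n}2.npz",**c)
    i=c["image"];u,v=map(int,w2uv(c,[.572,.15,.12]));print(n,u,v)
    cv2.imwrite(f"pics/{n}2.png",cv2.resize(i[max(0,v-60):v+60,u-80:u+80],None,fx=5,fy=5))
E
```

```text
time_s: 3.65
tcp_pos: [0.5717, 0.1649, 0.1519]
ee_rot: [[0.001, -0.021, 1.0], [-0.001, 1.0, 0.021], [-1.0, -0.001, 0.001]]
wrist_force: [0.4, 0.1, 0.1]
gripper_width: 0.394
[0.57171196 0.16490871 0.15189918] [0.42144152 0.05933009 0.12642151] 0.3936656036270777
top 258 191
side 303 175
```

View pics/top2.png

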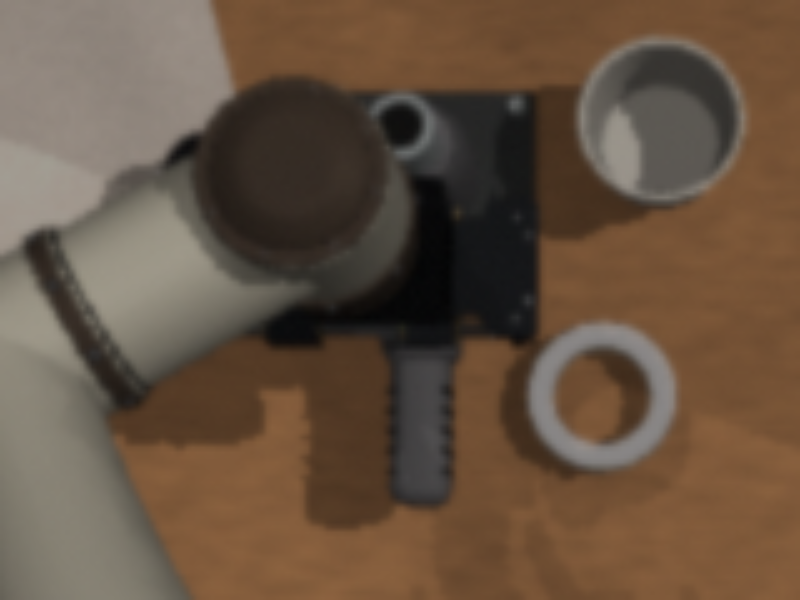

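View pics/side2.png

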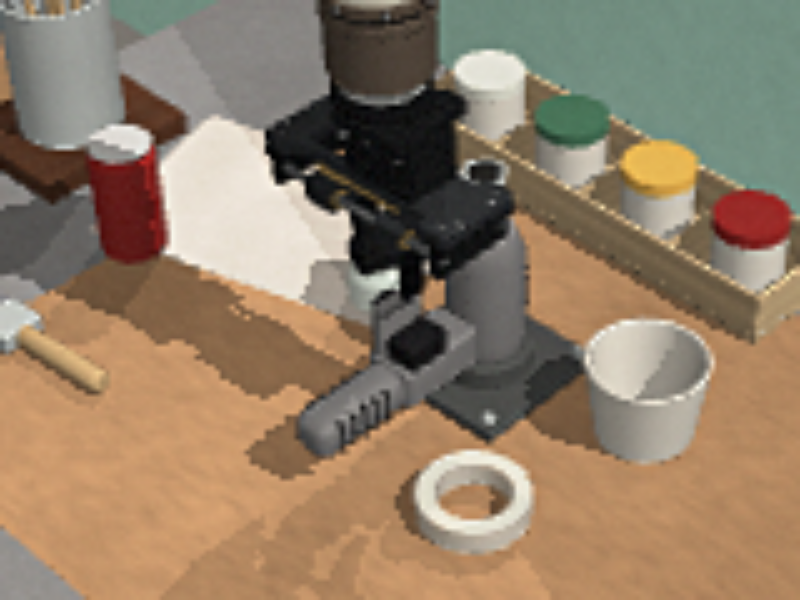

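The side view shows the near finger at about (410,285) in the crop, just over the black trigger at (420,345). The cheek at (385,310) sits between the fingers. I'll overlay the model to check the lateral fit.

```bash
python3 - <<'E'
from h import *
c=dict(np.load("side2.npz"));i=c["image"];u0,v0=303-60,175-55;f=6
im=cv2.resize(i[v0:v0+100,u0:u0+120],None,fx=f,fy=f,interpolation=cv2.INTER_CUBIC)
th=.02;O=np.array([.6575,.1478,0]);R=np.array([[np.cos(th),-np.sin(th),0],[np.sin(th),np.cos(th),0],[0,0,1]])
def pl(Q,col,gun=True):
    pts=[]
    for q in Q:
        w=O+R@(np.array(q)/1000) if gun else np.array(q)
        u,v=w2uv(c,w);pts.append([(u+.5-u0)*f,(v+.5-v0)*f])
    cv2.polylines(im,[np.int32(pts)],True,col,1)
pl([(-108,8,122),(-62,8,122),(-62,20,122),(-108,20,122)],(0,0,255))
pl([(-105,-22,97),(-65,-22,97),(-65,6,97),(-105,6,97)],(0,255,0))
pl([(-197,-23,78),(-110,-23,78),(-110,23,78),(-197,23,78)],(255,0,0))
t=np.array([18*np.cos(a) for a in np.linspace(0,6.28,30)]);s=np.array([18*np.sin(a) for a in np.linspace(0,6.28,30)])
pl([(a,b,200) for a,b in zip(t,s)],(255,0,255))
T=np.array([.5717,.1649,.1519]);R2=np.array([[-.021],[1.]])
for lo,hi in((-.032,-.017),(.017,.032)):
    pl([T+np.array([x-.021*y,y+.021*x,-.019]) for x,y in((-.0095,lo),(.0095,lo),(.0095,hi),(-.0095,hi))],(0,255,255),False)
cv2.imwrite("pics/ov.png",im)
E
```

```text
(no output)
```

View pics/ov.png

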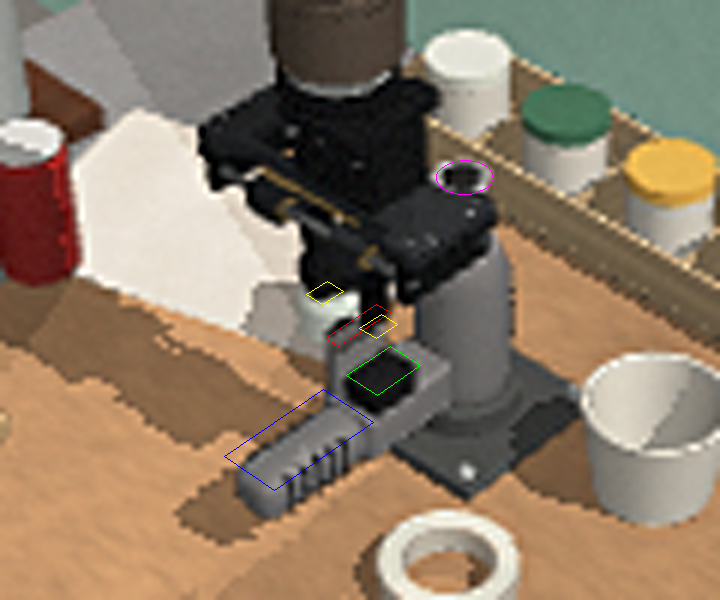

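```bash
python3 - <<'E'
from h import *
c=dict(np.load("side2.npz"));i=c["image"]
im=cv2.resize(i[155:195,285:335],None,fx=14,fy=14,interpolation=cv2.INTER_NEAREST)
im=np.clip(im.astype(float)*1.6,0,255).astype(np.uint8);cv2.imwrite("pics/z2.png",im)
E
```

```text
(no output)
```

View pics/z2.png

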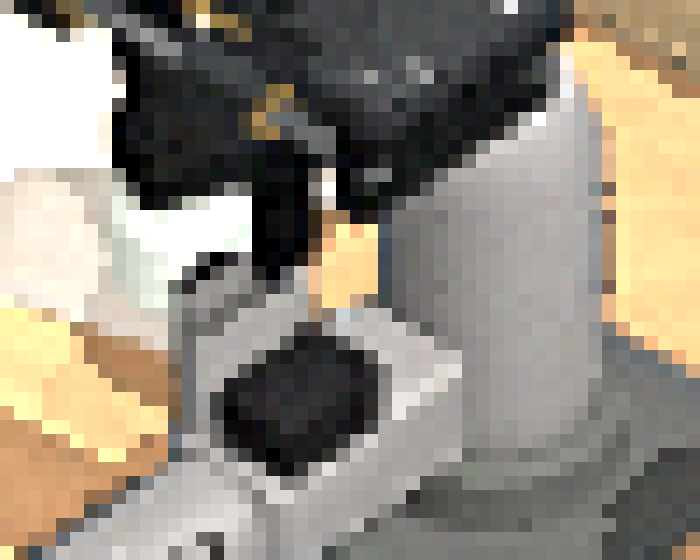

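```bash
python3 -m creep '[[0.39,0,0,-4,0],[0.39,0,0,-8,0],[0.39,0,0,-9,0],[0.39,0,0,-10,0],[0.39,0,0,-10.5,0],[0.39,0,0,-11,0],[0.39,0,0,-11.5,0],[0.39,0,0,-12,0]]'
```

```text
time_s: 4.55
tcp_pos: [0.5727, 0.1654, 0.1416]
ee_rot: [[0.004, -0.021, 1.0], [0.001, 1.0, 0.021], [-1.0, 0.001, 0.004]]
wrist_force: [-0.6, -0.3, 0.8]
gripper_width: 0.388
```

```bash
python3 -m creep '[[0.39,-0.5,0,-2,0],[0.39,-0.5,0,-3,0],[0.39,-0.5,0,-4,0],[0.39,-0.5,0,-5,0],[0.39,-0.5,0,-6,0],[0.39,-0.5,0,-7,0],[0.39,-0.5,0,-8,0],[0.39,-0.5,0,-8,0]]'; python3 -c "
from h import *
s=sense();print(s['tcp_pos'],s['wrist_force'])"
```

```text
time_s: 5.35
tcp_pos: [0.572, 0.1653, 0.1334]
ee_rot: [[0.004, -0.021, 1.0], [0.0, 1.0, 0.021], [-1.0, 0.0, 0.004]]
wrist_force: [0.5, -0.2, 0.7]
gripper_width: 0.392
[0.57204053 0.16534032 0.13339272] [ 0.53102599 -0.16983098  0.74261661]
```

```bash
python3 -m creep '[[0.39,0,0,-3,0],[0.39,0,0,-6,0],[0.39,0,0,-9,0],[0.39,0,0,-11,0],[0.39,0,0,-13,0],[0.39,0,0,-15,0],[0.39,0,0,-16,0],[0.39,0,0,-16,0]]'
```

```text
time_s: 6.15
tcp_pos: [0.572, 0.1653, 0.1172]
ee_rot: [[0.004, -0.021, 1.0], [0.0, 1.0, 0.021], [-1.0, 0.0, 0.004]]
wrist_force: [0.8, 0.6, -0.1]
gripper_width: 0.391
```

```bash
python3 -m creep '[[0.39,0,0,-1,0],[0.39,0,0,-1.5,0],[0.39,0,0,-2,0],[0.39,0,0,-2.5,0],[0.39,0,0,-3,0],[0.39,0,0,-3.5,0],[0.39,0,0,-3.5,0],[0.39,0,0,-3.5,0]]'
```

```text
time_s: 6.95
tcp_pos: [0.5722, 0.1654, 0.114]
ee_rot: [[0.004, -0.021, 1.0], [0.001, 1.0, 0.021], [-1.0, 0.0, 0.004]]
wrist_force: [-0.8, -0.1, 4.6]
gripper_width: 0.39
```

```bash
python3 -m creep '[[0.39,0,0,-1,0],[0.39,0,0,-2,0],[0.39,0,0,-3,0],[0.39,0,0,-4,0],[0.39,0,0,-5,0],[0.39,0,0,-6,0],[0.39,0,0,-6,0],[0.39,0,0,-6,0]]'; python3 -c "
from h import *
for k in range(3):
  s=sense();print(s['tcp_pos'],s['wrist_force'])"
```

```text
time_s: 7.75
tcp_pos: [0.5722, 0.1654, 0.1083]
ee_rot: [[0.004, -0.021, 1.0], [0.0, 1.0, 0.021], [-1.0, 0.0, 0.004]]
wrist_force: [-1.8, 0.2, 5.8]
gripper_width: 0.392
[0.57221277 0.16535618 0.10828619] [-1.82639265  0.18396441  5.80260679]
[0.57221277 0.16535618 0.10828619] [-1.82639265  0.18396441  5.80260679]
[0.57221277 0.16535618 0.10828619] [-1.82639265  0.18396441  5.80260679]
```

```bash
python3 -m creep '[[0.39,0,0,-0.5,0],[0.39,0,0,-0.5,0],[0.39,0,0,-1,0],[0.39,0,0,-1,0],[0.39,0,0,-1.5,0],[0.39,0,0,-1.5,0],[0.39,0,0,-1.5,0],[0.39,0,0,-1.5,0]]'
```

```text
time_s: 8.55
tcp_pos: [0.5722, 0.1654, 0.1073]
ee_rot: [[0.004, -0.022, 1.0], [0.0, 1.0, 0.022], [-1.0, 0.0, 0.004]]
wrist_force: [-1.6, -0.1, 7.0]
gripper_width: 0.393
```

```bash
python3 -m creep '[[0.39,0,0,-0.5,0],[0.39,0,0,-0.5,0],[0.39,0,0,-1,0],[0.39,0,0,-1,0],[0.39,0,0,-1.5,0],[0.39,0,0,-1.5,0],[0.39,0,0,-1.5,0],[0.39,0,0,-1.5,0]]'
```

```text
time_s: 9.35
tcp_pos: [0.5722, 0.1654, 0.1065]
ee_rot: [[0.005, -0.022, 1.0], [0.0, 1.0, 0.022], [-1.0, 0.0, 0.005]]
wrist_force: [-2.5, 0.5, 7.7]
gripper_width: 0.39
```

```bash
python3 -m creep '[[0.39,0,0,-1,0],[0.39,0,0,-1,0],[0.39,0,0,-1.5,0],[0.39,0,0,-1.5,0],[0.39,0,0,-2,0],[0.39,0,0,-2,0],[0.39,0,0,-2,0],[0.39,0,0,-2,0]]'
```

```text
time_s: 10.15
tcp_pos: [0.5722, 0.1654, 0.1064]
ee_rot: [[0.005, -0.023, 1.0], [-0.0, 1.0, 0.023], [-1.0, -0.0, 0.005]]
wrist_force: [-4.3, 0.7, 13.7]
gripper_width: 0.39
```

The trigger is at its stop: z stays at 0.1064 while the force has risen to 13.7 N. Now I'll push the button in along -y.

```bash
python3 -m creep '[[0.39,0,-1,-2,0],[0.39,0,-2,-2,0],[0.39,0,-3,-2,0],[0.39,0,-4,-2,0],[0.39,0,-5,-2,0],[0.39,0,-6,-2,0],[0.39,0,-6,-2,0],[0.39,0,-6,-2,0]]'
```

```text
time_s: 10.95
tcp_pos: [0.5737, 0.1624, 0.1065]
ee_rot: [[0.01, -0.024, 1.0], [0.005, 1.0, 0.024], [-1.0, 0.004, 0.011]]
wrist_force: [-4.2, 7.2, 11.1]
gripper_width: 0.388
```

```bash
python3 -m creep '[[0.39,-1,-4,-2,0],[0.39,-1,-5,-2,0],[0.39,-1,-6,-2,0],[0.39,-1,-7,-2,0],[0.39,-1,-8,-2,0],[0.39,-1,-9,-2,0],[0.39,-1,-9,-2,0],[0.39,-1,-9,-2,0]]'
```

```text
time_s: 11.75
tcp_pos: [0.5747, 0.1572, 0.1067]
ee_rot: [[0.017, -0.026, 1.0], [0.011, 1.0, 0.026], [-1.0, 0.01, 0.018]]
wrist_force: [-3.4, 9.6, 10.0]
gripper_width: 0.388
```

```bash
python3 -m creep '[[0.39,-2,-4,-2.5,0],[0.39,-2,-5,-2.5,0],[0.39,-2,-6,-2.5,0],[0.39,-2,-7,-2.5,0],[0.39,-2,-8,-2.5,0],[0.39,-2,-8,-2.5,0],[0.39,-2,-8,-2.5,0],[0.39,-2,-8,-2.5,0]]'; python3 - <<'E'
from h import *
c=capture("side");np.savez("side3.npz",**c)
im=cv2.resize(c["image"][155:195,285:335],None,fx=14,fy=14,interpolation=cv2.INTER_NEAREST)
cv2.imwrite("pics/z3.png",np.clip(im.astype(float)*1.6,0,255).astype(np.uint8))
E
```

```text
time_s: 12.55
tcp_pos: [0.575, 0.154, 0.1068]
ee_rot: [[0.025, -0.028, 0.999], [0.018, 0.999, 0.028], [-1.0, 0.017, 0.026]]
wrist_force: [-4.3, 12.4, 11.7]
gripper_width: 0.391
```

View pics/z3.png

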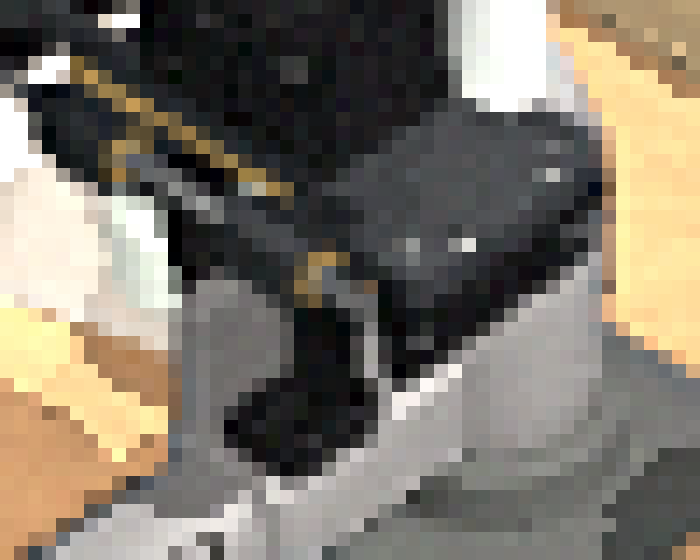

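```bash
python3 -m creep '[[0.39,-2,-5,-2.5,0],[0.39,-2,-6,-2.5,0],[0.39,-2,-7,-2.5,0],[0.39,-2,-8,-2.5,0],[0.39,-2,-8,-2.5,0],[0.39,-2,-8,-2.5,0],[0.39,-2,-8,-2.5,0],[0.39,-2,-8,-2.5,0]]'
```

```text
time_s: 13.4
tcp_pos: [0.575, 0.1537, 0.1069]
ee_rot: [[0.034, -0.03, 0.999], [0.029, 0.999, 0.029], [-0.999, 0.028, 0.035]]
wrist_force: [-8.2, 22.4, 12.1]
gripper_width: 0.392
```

The button is at its stop: y held at 0.1537 while the force rose to 22 N, which matches the predicted depth. Now I'll ease the trigger up while still holding the button in.

```bash
python3 -m creep '[[0.39,-1,-7,-1,0],[0.39,0,-6,0,0],[0.39,0,-6,1,0],[0.39,0,-6,2,0],[0.39,0,-6,3,0],[0.39,0,-6,4,0],[0.39,0,-6,5,0],[0.39,0,-6,5,0]]'
```

```text
time_s: 14.2
tcp_pos: [0.5749, 0.1536, 0.11]
ee_rot: [[0.036, -0.031, 0.999], [0.038, 0.999, 0.029], [-0.999, 0.037, 0.037]]
wrist_force: [-3.2, 19.7, -3.8]
gripper_width: 0.391
```

```bash
python3 -m creep '[[0.39,0,-5,3,0],[0.39,0,-5,4,0],[0.39,0,-5,5,0],[0.39,0,-5,6,0],[0.39,0,-5,7,0],[0.39,0,-5,8,0],[0.39,0,-5,8,0],[0.39,0,-5,8,0]]'
```

```text
time_s: 15.0
tcp_pos: [0.5745, 0.1534, 0.1147]
ee_rot: [[0.036, -0.03, 0.999], [0.045, 0.999, 0.029], [-0.998, 0.044, 0.038]]
wrist_force: [-0.2, 16.4, -10.9]
gripper_width: 0.39
```

```bash
python3 -m creep '[[0.39,0,-5,7,0],[0.39,0,-5,9,0],[0.39,0,-4,10,0],[0.39,0,-2,10,0],[0.45,0,0,10,0],[0.6,0,0,10,0],[0.75,0,0,10,0],[0.75,0,0,10,0]]'; python3 - <<'E'
from h import *
c=capture("side");np.savez("side4.npz",**c)
im=cv2.resize(c["image"][155:195,285:335],None,fx=14,fy=14,interpolation=cv2.INTER_NEAREST)
cv2.imwrite("pics/z4.png",np.clip(im.astype(float)*1.6,0,255).astype(np.uint8))
E
```

```text
time_s: 15.8
tcp_pos: [0.5745, 0.1528, 0.1247]
ee_rot: [[0.036, -0.03, 0.999], [0.044, 0.999, 0.028], [-0.998, 0.043, 0.037]]
wrist_force: [-0.2, -0.5, -0.1]
gripper_width: 0.637
```

View pics/z4.png

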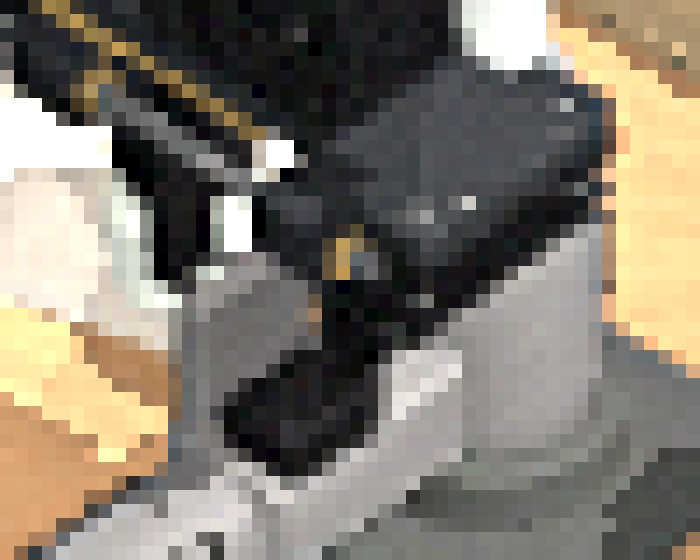

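```bash
python3 -m creep '[[0.75,0,0,10,0],[0.75,0,0,25,0],[0.75,0,0,50,0],[0.75,0,0,90,0],[0.75,-10,-40,110,0],[0.75,-20,-85,115,0],[0.75,-30,-130,115,0],[0.75,-40,-175,115,0]]'; python3 -m creep '[[0.75,-20,-45,0,0],[0.75,-40,-90,0,0],[0.75,-60,-135,0,0],[0.75,-80,-180,0,0],[0.75,-90,-220,0,0],[0.75,-100,-265,0,0],[0.75,-100,-265,0,0],[0.75,-100,-265,0,0]]'
python3 - <<'E'
from h import *
Ps=[]
for k in range(3):
    c=capture("top");Ps.append(cloud(c)[...,2])
P=np.median(Ps,0);np.savez("top5.npz",**c)
P1=cloud(dict(np.load("top1.npz")))[...,2]
for n,r in(("trig",(188,198,260,267)),("handle",(203,225,259,264)),("cheek",(187,198,255,257)),("butt",(189,195,250,253))):
    a,b,e,f=r;print(n,np.median(P1[a:b,e:f]).round(4),np.median(P[a:b,e:f]).round(4),np.mean([np.median(q[a:b,e:f]) for q in Ps]).round(4))
for v in range(184,202):print(v,' '.join(f"{int(P[v,u]*1000):4d}" for u in range(246,272)))
cv2.imwrite("pics/t5.png",cv2.resize(c["image"][120:280,170:350],None,fx=3.7,fy=3.7))
c=capture("side");im=cv2.resize(c["image"][155:195,285:335],None,fx=14,fy=14,interpolation=cv2.INTER_NEAREST)
cv2.imwrite("pics/z5.png",np.clip(im.astype(float)*1.6,0,255).astype(np.uint8))
E
```

```text
time_s: 16.65
tcp_pos: [0.534, -0.0238, 0.2414]
ee_rot: [[0.039, -0.03, 0.999], [0.045, 0.999, 0.029], [-0.998, 0.044, 0.04]]
wrist_force: [0.2, -0.1, 0.0]
gripper_width: 0.749
time_s: 17.45
tcp_pos: [0.4334, -0.2898, 0.2419]
ee_rot: [[0.04, -0.028, 0.999], [0.045, 0.999, 0.026], [-0.998, 0.044, 0.041]]
wrist_force: [0.4, -0.5, 0.0]
gripper_width: 0.752
trig 0.0978 0.0922 0.0922
handle 0.075 0.0746 0.0742
cheek 0.1232 0.1227 0.1226
butt 0.1159 0.0103 0.0111
184   13   12   12   13   11   11   12   10  120  117  121  122   76   80   79   75   81   78   78   76   83   77   77   74   48   15
185   14   15    8   13   12   16   15   12  125  120  120  121   79   78   81   83   78   75   77   79   85   79   77   76   47   12
186   13   18   10   15    7   13   13   13  120  123  123  118   97   77   91   94   93   91   89   93   88   92   89   72   50   13
187   14   16   13    9   12   13   12  120  123  120  120  119   96   77   95   92   92   90   91   92   94   92   92   75   48   11
188   13   13   14   10   14    8  115  120  121  122  121  122   99   87   91   92   89   87   90   9
[... 1073 characters left out ...]
   93   92   91   75    2    1
197    1    1    2   -2    0   -2   -2  121  120  123  124  117   95   87   91   93   88   93   95   94   89   91   94   77    0   -1
198    2    2    0    0    5    0    4    0  120  122  119  120   96   84   91   92   91   93   95   92   89   94   95   72    0    2
199    0    2    1    3   -1    0    0    1  118  118  120  112   95   77   92   93   87   91   92   91   90   92   88   77    1   -1
200    2    2    1    0    4    2    0    0   77   98   96   95   90   81   75   78   79   79   79   80   74   75   79   70    1    1
201    0    0    1    0    0    4    0    3   75   75   76   77   83   77   76   76   76   78   75   76   78   79   78   71    1    0
```

View pics/t5.png

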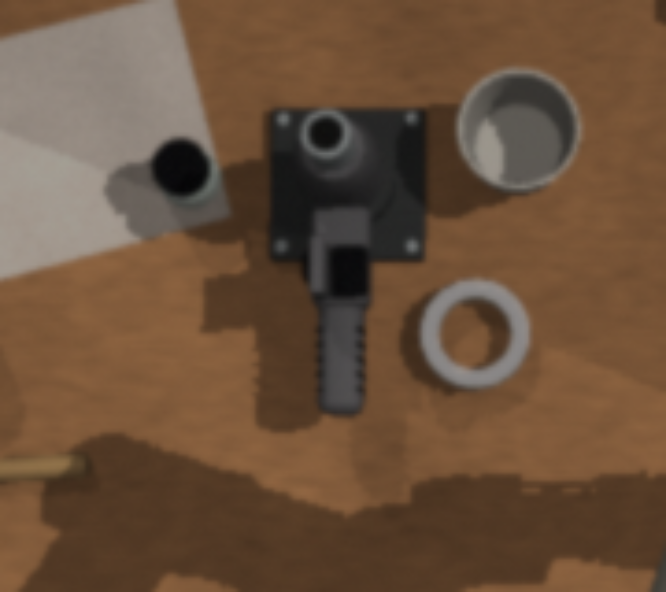

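View pics/z5.png

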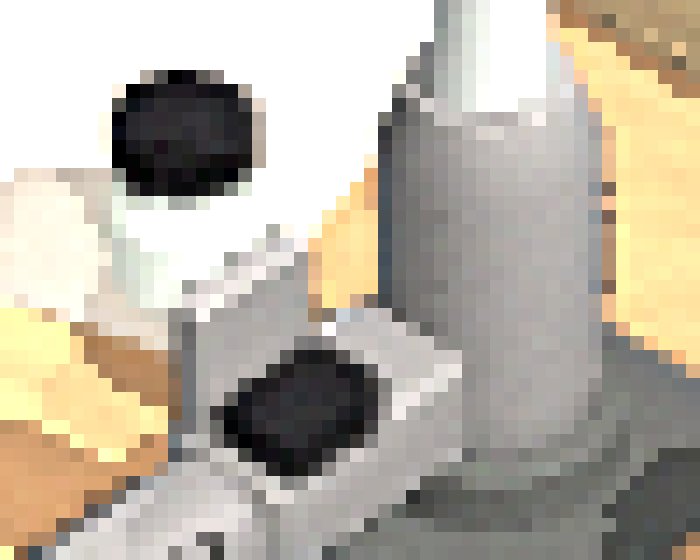

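The pictures show the lock caught. The trigger top reads 92.2 mm against 97.8 mm at rest, so it is held 5.6 mm down. The button went from three pixel columns proud of the cheek to one, about 6 mm in. The jar, tub and tape are where they were, so I'm handing in.

```bash
python3 -c "
from station import *
print(finish_job())"
```

```text
the job is handed in; nothing more can be done
None
```

The drying gun's lock caught and its trigger stays on with the arm well clear. I handed the job in at about 17.7 s of the 34 s; no verdict is reported.

**What I did:** One finger pressed the trigger to its stop. The other pushed the button in to its stop. I then eased the trigger up with the button still held, opened the jaws and backed away.

**Last checks, from the depth images:**
- **Trigger:** it rests about 5.6 mm below its start height, inside the 4.5 to 6.8 mm window.
- **Button:** it is in by about 6 mm. This is a coarse reading, because one image pixel covers about 3 mm.
- **Forces:** the highest reading at the end of a move was about 22 N sideways (about 27 N in total). I only read the force at the end of each move, so a short peak in between would not have shown.
- **Bystanders:** the jar, tub and tape roll, the ones nearest the gun, are where they started in the pictures. I did not measure any bystander's position, and the ones farther away were not checked at the end.

No check failed or disagreed. The tool tilted about 2.5° while it pushed the button, with no visible effect.

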